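# Gearbox rebuild: put three mixed-up parts back on their own layout boards

## Task

The three gearbox parts were laid out on each other's boards: put each one on the board cut to its own outline, upright and centred, the drum on the round board, the valve body lengthwise on the oblong board and the three-armed flange on the triangular board. To make room, first park one of the three, centred, on the empty square board. Set every part down gently rather than dropping it, and leave the bearing, the socket and the grease jar where they are.

Things in the scene. Friction and masses are not known exactly. Their poses are not given: they have to be found in the camera images.
- drum: Round steel clutch drum standing upright: toothed body 76 mm in diameter (82 mm over the teeth) and 40 mm high, with a plain hub on top, 34 mm in diameter and 35 mm tall (75 mm overall), to grip from above. About 0.55 kg. Origin: centre of the underside; z up along the hub. It starts on the oblong board.
- valve_body: Oblong aluminium valve body, a block 90 mm long (its x), 50 mm wide (its y) and 36 mm high (its z), with bores and slots on top; grip it across the 50 mm width. About 0.40 kg. Origin: centre of the underside. It starts on the triangular board.
- flange: Steel flange with three rounded arms 120 degrees apart, reaching 52 mm from the centre (one along its x) and 12 mm thick, with a plain hub in the middle, 34 mm in diameter, from 12 to 60 mm above its underside, to grip from above. About 0.45 kg. Origin: centre of the underside; z up along the hub. It starts on the round board.
- board_round: White round layout board, 124 mm in diameter, flat, no rim, 8 mm thick, fixed to the bench; the drum's place. Origin: centre of the underside, so its top is 8 mm above.
- board_oblong: White oblong layout board, 150 mm long (its x) by 90 mm (its y), flat, no rim, 8 mm thick, fixed; the valve body's place, its 90 mm length along the board's length, either way round. Origin: centre of the underside.
- board_triangle: White layout board, an equilateral triangle of 156 mm side (corners 90 mm from the centre), flat, no rim, 8 mm thick, fixed; the flange's place, turned any way. Origin: centre (centroid) of the underside.
- board_square: White square layout board, 118 mm by 118 mm, flat, no rim, 8 mm thick, fixed, empty at the start: the parking place for whichever part is moved first; a part may be parked on it turned any way. Origin: centre of the underside.
- bearing: Loose steel bearing ring lying flat on the bench, 56 mm outside, 28 mm inside, 18 mm high; not to be moved. Origin: centre of the underside.
- socket: Loose steel wrench socket standing on the bench, 28 mm in diameter, 36 mm high; not to be moved. Origin: centre of the underside.
- grease_jar: Loose grey grease jar with a black cap standing on the bench, 54 mm in diameter, 60 mm high; not to be moved. Origin: centre of the underside.
Things that resemble listed ones, but are neither listed nor needed, are in the scene too. What is shaped like the flange but red is not meant.

How it is judged:
By the outcome, as a careful person would: the job done as asked, in the order asked, and still so for the second after the job is handed in, with the robot touching nothing.
It also fails if it takes over 136 s, if anything falls off the work surface, if the arm or the gripper's body presses on something with over 40 N, if the wrist force passes 120 N, or if a joint passes its speed limit or range.

## Robot

A 7-joint arm with a two-finger parallel gripper is mounted at the origin on the work surface. World frame = base frame: x ahead of the robot, y to its left, z up, the work surface at z = 0. Lengths are in m, angles in rad, forces in N, time in s.
With the tool pointing down it reaches from about 0.4 to 0.85 m from the base axis. Payload 10.4 kg.
Tool frame: the origin (TCP) lies at the very end of the fingers, on their centre line; the grasp point (between the pads) lies 19 mm behind it (hold_point_z is the distance from the TCP to the grasp point, in m); z points along the fingers, y is the line along which they close (so a half turn about z gives the same grasp; the last joint's range is limited). The gripper opens to 85 mm and grips with 20 to 120 N. Pads are 22 mm wide; open, the fingers measure 114 mm over their backs; the gripper's body (76 mm by 85 mm) begins 54 mm behind the grasp point. The pads swing forward as they close: fully open they stand 13 mm farther back than shut.
Start: joints at [1.164, 0.332, -0.065, 1.46, 0.022, 1.35, -0.088], TCP at [0.234, -0.58, 0.231] pointing down, gripper open.
Joint ranges: [-2.6, 2.6], [-0.5, 2.12], [-1.47, 1.34], [0.16, 2.42], [-1.27, 4.41], [0.06, 2.06], [-2.6, 2.6]. Speed limits (rad/s): [2.22, 2.22, 2.79, 2.79, 3.14, 3.14, 3.14].

## Interface

Orientations are given as a unit quaternion [x, y, z, w].
In Python, from station import * gives the robot as it stands.
- The arm moves only by the tool move_arm, never from a script. Its argument "steps" is a list of rows, each an object with "slide": the shift along the tool's x, y, z in mm, a list of three; "turn": the turn about the tool's z in rad. In form: [{"slide": [dx, dy, dz], "turn": turn}, ...]. A call has 1 to 10 rows; each row shifts and turns the commanded pose from where the row before left it, along the tool's axes as they then stand; what a row does not reach is not made up. A row lasts 1/12 s, in which the tool goes at most 41.7 mm and 7.16 degrees, less where a joint would pass 70% of its speed; a pose out of reach is approached as far as the arm can. A call is refused whole if a number of a shift passes 41.7 or a number of a turn 0.125, either way. A call with a gripper value outside its range is refused whole. "hand" is the finger opening in mm, from 0 to 85.4, set as the call begins (left out, the last holds). The fingers move at their own pace and stop on an object; "squeeze" is the grip in N (left out, the last holds). Time passes only in rows, so rows that do not move let the fingers close. It gives the time, the measured TCP pose, the force, the opening and the grip force at its end, in the units of the state.
- read_state(): the state, without advancing time (a new reading comes with each control period).
- grab_frame(name): name is "scene" or "top"; returns a dict with "pixels" (384x512x3 uint8, blue, green, red), "fx", "fy", "cx", "cy" (pixels), "eye" and "attitude" of the camera in the world. Camera axes: x right, y down, z forward; pixel columns grow to the right and rows downward; lengths in m; the calibration is good to about 2 mm. A picture is of the moment at which its call begins. There is no depth.
- close_job(): hands the job in; it is judged then, once.
The state is a dict: "time": time; "q": joint angles; "joint_velocities": joint speeds; "joint_torque": joint torques, N m; "eef_pos": TCP position; "eef_rot": TCP orientation; "force": force on the tool from outside, world axes, zero at the start; "ft_torque": the same for the moment, N m; "grip_width": opening from 0.0 (shut) to 1.0 (fully open); "grip_force": force on a finger pad.
Only numpy, scipy, OpenCV 4.12 (cv2) and the standard library are available. Lean on these libraries where they do the work, as an engineer would, in place of code of your own. Each camera call takes 0.05 s, during which the arm holds its last target. There are 200 camera calls.

## Working session

There is one attempt and no reset: what is moved stays moved. The work goes in short steps, Python scripts to look and compute and a tool call to move; the robot and the scene stay as the last step left them, time stands still between calls to the robot, and variables do not carry over. Pictures are saved under pics/ and viewed, at most 15 in all, crops included, and the job is handed in when it is done.

Besides the shell and the picture viewer there is one more tool, called after "Call:" by a JSON object that holds its "fn" and its "kwargs", one argument or row to a line. move_arm: Moves the arm, as the interface text tells. Its arguments: {"type":"object","properties":{"steps":{"type":"array"},"hand":{"type":"number"},"squeeze":{"type":"number"}},"required":["steps"]}

```bash
ls; mkdir -p pics; python3 - <<'E'
from station import *
import cv2
s=read_state(); print(s)
for n in("scene","top"):
    f=grab_frame(n); cv2.imwrite(f"pics/{n}0.png",f["pixels"]); print(n,{k:v for k,v in f.items() if k!="pixels"})
E
```

```text
pics
{'time': 0.0, 'q': array([ 1.16438569,  0.33287533, -0.06469823,  1.46095144,  0.02163005,
        1.34991255, -0.088485  ]), 'joint_velocities': array([-3.78648265e-04,  8.75395052e-04, -1.21733169e-04, -8.29840761e-04,
       -7.47219425e-04, -8.24763481e-04, -6.67467963e-05]), 'joint_torque': array([ 4.95399781e-04, -6.25441146e+01,  4.93447250e-02, -3.91609097e+01,
        1.61624153e-02,  9.78079566e-03,  9.34498507e-05]), 'eef_pos': array([ 0.23387558, -0.57917817,  0.23050895]), 'eef_rot': array([ 9.81638435e-01,  1.90749722e-01, -1.86132061e-04, -7.00826854e-04]), 'force': array([-0.44460165,  0.4663106 ,  0.07076456]), 'ft_torque': array([ 0.01177004, -0.01505224,  0.01016133]), 'grip_force': 0.0, 'grip_width': 0.9989674808707454}
scene {'fx': 347.63972526686536, 'fy': 347.63972526686536, 'cx': 256.9416484474009, 'cy': 191.48984623406818, 'eye': array([1.05386138, 0.25161999, 0.74477381]), 'attitude': array([ 0.50169874,  0.7930627 , -0.29709529, -0.17630745])}
top {'fx': 492.8135850148415, 'fy': 492.8135850148415, 'cx': 263.34460948036974, 'cy': 194.28263302768485, 'eye': array([ 0.21117791, -0.04592356,  1.54911014]), 'attitude': array([ 0.71127662, -0.69747739,  0.06455051, -0.05868633])}
```

View pics/top0.png

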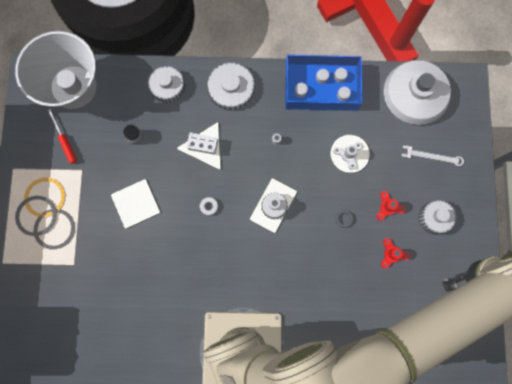

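View pics/scene0.png

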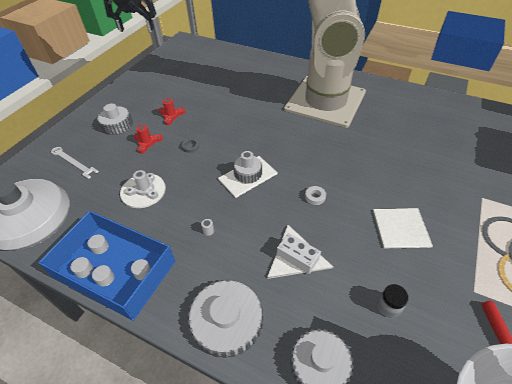

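```bash
cat > h.py <<'E'
from station import *
import cv2, numpy as np
from scipy.spatial.transform import Rotation as R
def ray(f,uv,z):
    uv=np.atleast_2d(uv).astype(float)
    d=np.c_[(uv[:,0]-f["cx"])/f["fx"],(uv[:,1]-f["cy"])/f["fy"],np.ones(len(uv))]
    d=R.from_quat(f["attitude"]).apply(d); e=f["eye"]
    return e+d*((z-e[2])/d[:,2])[:,None]
def proj(f,p):
    c=R.from_quat(f["attitude"]).inv().apply(np.atleast_2d(p)-f["eye"])
    return np.c_[c[:,0]/c[:,2]*f["fx"]+f["cx"],c[:,1]/c[:,2]*f["fy"]+f["cy"]]
E
python3 - <<'E'
from h import *
F={n:grab_frame(n) for n in("scene","top")}
top=F["top"]
for n,f in F.items():
    im=f["pixels"]; hsv=cv2.cvtColor(im,cv2.COLOR_BGR2HSV)
    m=((hsv[...,2]>205)&(hsv[...,1]<40)).astype(np.uint8)
    cs,_=cv2.findContours(m,cv2.RETR_EXTERNAL,cv2.CHAIN_APPROX_NONE)
    for c in cs:
        if cv2.contourArea(c)<300: continue
        w=ray(f,c[:,0],.008)[:,:2]
        h=cv2.convexHull((w*1000).astype(np.float32))
        r=cv2.minAreaRect(h); ce,rad=cv2.minEnclosingCircle(h); a,t=cv2.minEnclosingTriangle(h)
        t=t[:,0] if t is not None else np.zeros((3,2)); M=cv2.moments(h)
        print(n,c[:,0].mean(0).round(),"area",cv2.contourArea(h),"cen",np.round([M['m10']/M['m00'],M['m01']/M['m00']],1),"rect",np.round(r[0],1),np.round(r[1],1),round(r[2],1),"circ",np.round(ce,1),round(rad,1),"tri",t.mean(0).round(1),[round(float(np.linalg.norm(t[i]-t[i-1]))) for i in range(3)],t.round().tolist())
def crop(f,p,s=46):
    u,v=proj(f,p)[0].round().astype(int); return cv2.resize(f["pixels"][v-s//2:v+s//2,u-s//2:u+s//2],(260,260),interpolation=cv2.INTER_CUBIC),(u-s//2,v-s//2)
rows=[]
for n in F:
    row=[]
    for uv in((350,153),(273,205),(205,147)):
        p=ray(top,uv,.02); c,o=crop(F[n],p,46 if n=="top" else 66); print(n,uv,p.round(3),o); row.append(c)
    rows.append(np.hstack(row))
cv2.imwrite("pics/m.png",np.vstack(rows))
E
```

```text
scene [490. 272.] area 9079.45838308148 cen [485.3 559.1] rect [467.3 565.2] [ 72.6 174. ] 89.9 circ [467.  565.7] 93.8 tri [473.  562.2] [263, 100, 244] [[554.0, 629.0], [554.0, 529.0], [310.0, 529.0]]
scene [501. 233.] area 3490.019298143685 cen [361.4 576.1] rect [364.3 574.4] [94.9 49.8] 0.6 circ [364.1 589.5] 47.7 tri [359.5 576.5] [104, 93, 139] [[341.0, 534.0], [302.0, 618.0], [435.0, 578.0]]
scene [402. 228.] area 13568.567773341667 cen [446.4 351.2] rect [446.7 351.2] [119.1 115.8] 26.4 circ [446.5 350.3] 80.6 tri [465.9 354. ] [224, 246, 273] [[351.0, 409.0], [595.0, 443.0], [452.0, 210.0]]
scene [494. 211.] area 4587.440236438066 cen [294.3 559.1] rect [306.  563.8] [94.  69.6] 0.2 circ [305.9 563.3] 57.2 tri [290.8 567.9] [151, 96, 116] [[355.0, 529.0], [259.0, 529.0], [259.0, 645.0]]
scene [144. 193.] area 10138.13638289366 cen [ 627.2 -323.4] rect [ 630.8 -319.4] [102.4 120.3] 55.4 circ [ 624.7 -329.1] 63.0 tri [ 628.7 -319.4] [181, 175, 192] [[689.0, -239.0], [678.0, -414.0], [520.0, -305.0]]
scene [250. 178.] area 13473.824986748776 cen [449.8 -84.2] rect [450.1 -84.1
[... 2101 characters left out ...]
247, 246, 238] [[784.0, -69.0], [779.0, 177.0], [990.0, 67.0]]
top [411.  91.] area 20288.9673012821 cen [ 840.9 -533. ] rect [ 838.1 -525.5] [194.  131.2] 14.1 circ [ 845.7 -556. ] 97.6 tri [ 837.9 -531.4] [234, 306, 239] [[999.0, -553.0], [703.0, -627.0], [811.0, -414.0]]
scene (350, 153) [[ 0.621 -0.331  0.02 ]] (np.int64(108), np.int64(153))
scene (273, 205) [[ 0.447 -0.087  0.02 ]] (np.int64(214), np.int64(138))
scene (205, 147) [[0.631 0.134 0.02 ]] (np.int64(262), np.int64(217))
top (350, 153) [[ 0.621 -0.331  0.02 ]] (np.int64(327), np.int64(130))
top (273, 205) [[ 0.447 -0.087  0.02 ]] (np.int64(250), np.int64(182))
top (205, 147) [[0.631 0.134 0.02 ]] (np.int64(182), np.int64(124))
```

View pics/m.png

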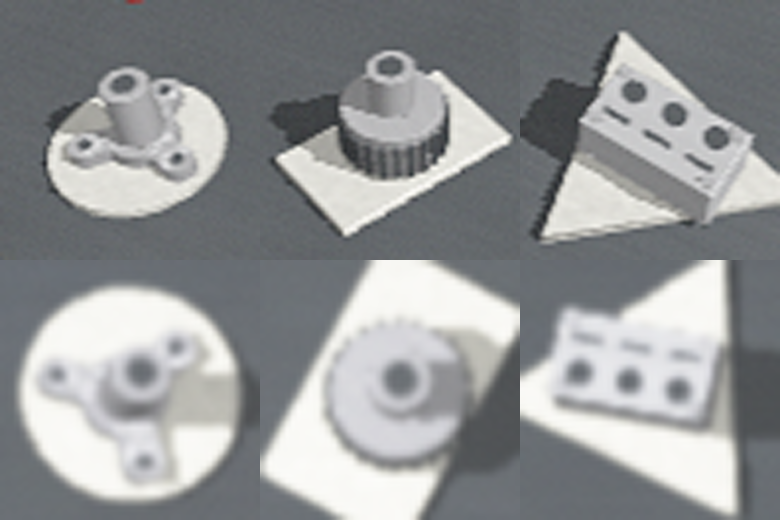

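```bash
python3 - <<'E'
from h import *
F={n:grab_frame(n) for n in("scene","top")}
O={"scene":[(108,153),(214,138),(262,217),66/260],"top":[(327,130),(250,182),(182,124),46/260]}
def px(n,i,x,y):
    k=O[n][3]; return (O[n][i][0]+(x+.5)*k-.5,O[n][i][1]+(y+.5)*k-.5)
hubs={"scene":[(124,85),(130,68)],"top":[(140,112),(140,118)]}
for i,(nm,z) in enumerate((("flange",.068),("drum",.083))):
    for n,f in F.items():
        g=cv2.cvtColor(f["pixels"],cv2.COLOR_BGR2GRAY).astype(float)
        u,v=px(n,i,*hubs[n][i]); r=3
        ui,vi=round(u),round(v); p=g[vi-r:vi+r+1,ui-r:ui+r+1]
        w=np.clip(165-p,0,None); Y,X=np.mgrid[vi-r:vi+r+1,ui-r:ui+r+1]
        c=((w*X).sum()/w.sum(),(w*Y).sum()/w.sum())
        print(nm,n,np.round((u,v),1),np.round(c,1),"hole",ray(f,c,z).round(4),"eye",ray(f,(u,v),z).round(4))
    
# flange arm hole (z=.020) centres by eye
arms={"scene":[(168,92),(85,148),(178,161)],"top":[(57,114),(178,88),(144,202)]}
for n,f in F.items():
    w=ray(f,[px(n,0,*a) for a in arms[n]],.020)[:,:2]*1000; c=w.mean(0); print("arms",n,w.round(1).tolist(),c.round(1),np.linalg.norm(w-c,axis=1).round(1),np.degrees(np.arctan2(*(w-c).T[::-1])).round(1))
vc={"scene":[(105,65),(231,138),(187,194),(61,121)],"top":[(42,50),(200,66),(186,165),(36,140)]}
for n,f in F.items():
    w=ray(f,[px(n,2,*a) for a in vc[n]],.044)[:,:2]*1000
    print("valve",n,w.round(1).tolist(),w.mean(0).round(1),[np.linalg.norm(w[i]-w[i-1]).round(1) for i in range(4)],[np.degrees(np.arctan2(*(w[i]-w[i-1])[::-1])).round(1) for i in range(4)])
# triangle edges
pc=np.array([636,137.]); a0=np.arctan2(.996,-.0906)
for n,f in F.items():
    C=np.array([pc+90*np.array([np.cos(a0+k*2*np.pi/3),np.sin(a0+k*2*np.pi/3)]) for k in range(3)])
    g=cv2.cvtColor(f["pixels"],cv2.COLOR_BGR2GRAY); m=(g>165).astype(np.uint8)
    cs,_=cv2.findContours(m,cv2.RETR_EXTERNAL,cv2.CHAIN_APPROX_NONE)
    w=np.vstack([ray(f,c[:,0],.008)[:,:2]*1000 for c in cs])
    L=[]
    for k in range(3):
        A,B=C[k],C[(k+1)%3]; d=(B-A)/np.linalg.norm(B-A); nn=np.array([-d[1],d[0]])
        t=(w-A)@d; s=(w-A)@nn; q=w[(abs(s)<7)&(t>4)&(t<152)]
        vx,vy,x,y=cv2.fitLine(q.astype(np.float32),cv2.DIST_HUBER,0,.01,.01).ravel()
        if (vx,vy)@d<0: vx,vy=-vx,-vy
        res=(q-[x,y])@[-vy,vx]; L.append((x,y,vx,vy)); print(n,k,len(q),"ang",np.degrees(np.arctan2(vy,vx)).round(1),"mad",np.median(abs(res)).round(2))
    P=[]
    for k in range(3):
        a,b=L[k],L[(k+1)%3]; s=np.linalg.solve(np.array([[a[2],-b[2]],[a[3],-b[3]]]),[b[0]-a[0],b[1]-a[1]]); P.append([a[0]+s[0]*a[2],a[1]+s[0]*a[3]])
    P=np.array(P); print("tri",n,P.round(1).tolist(),P.mean(0).round(1),[np.linalg.norm(P[i]-P[i-1]).round(1) for i in range(3)])
E
```

```text
flange scene [139.1 174.2] [138.9 173.9] hole [[ 0.6179 -0.3261  0.068 ]] eye [[ 0.6186 -0.3247  0.068 ]]
flange top [351.4 149.4] [351.6 149.4] hole [[ 0.6197 -0.3273  0.068 ]] eye [[ 0.6196 -0.3266  0.068 ]]
drum scene [246.6 154.9] [246.6 154.4] hole [[ 0.443  -0.0883  0.083 ]] eye [[ 0.4446 -0.0874  0.083 ]]
drum top [274.4 202.5] [274.4 202.6] hole [[ 0.4449 -0.0893  0.083 ]] eye [[ 0.4454 -0.0893  0.083 ]]
arms scene [[579.9, -331.7], [648.5, -352.0], [630.5, -284.9]] [ 619.6 -322.9] [40.7 41.  39.5] [-167.4  -45.3   74. ]
arms top [[630.6, -288.5], [647.4, -357.5], [580.4, -337.3]] [ 619.5 -327.8] [40.8 40.8 40.2] [  74.1  -46.8 -166.3]
valve scene [[608.6, 105.9], [624.5, 191.8], [669.6, 181.2], [656.0, 97.4]] [639.6 144.1] [np.float64(48.2), np.float64(87.3), np.float64(46.3), np.float64(84.8)] [np.float64(169.9), np.float64(79.5), np.float64(-13.2), np.float64(-99.2)]
valve top [[670.7, 183.1], [663.3, 94.3], [606.0, 100.1], [618.6, 184.1]] [639.6 140.4] [np.float64(52.1), np.float64(89.0), np.float64(57.6), np.float64(84.9)] [np.float64(-1.1), np.float64(-94.7), np.float64(174.2), np.float64(81.5)]
scene 0 48 ang -114.5 mad 0.74
scene 1 47 ang 4.8 mad 0.82
scene 2 70 ang 125.0 mad 0.9
tri scene [[563.0, 87.19999694824219], [718.7999877929688, 100.4000015258789], [628.0, 230.1999969482422]] [636.6 139.3] [np.float32(157.1), np.float32(156.4), np.float32(158.4)]
top 0 42 ang -114.9 mad 0.73
top 1 41 ang 4.6 mad 1.24
top 2 33 ang 125.0 mad 0.77
tri top [[563.9000244140625, 87.0999984741211], [718.7000122070312, 99.69999694824219], [629.0, 227.6999969482422]] [637.2 138.1] [np.float32(155.0), np.float32(155.4), np.float32(156.3)]
```

Call:
{"fn": "move_arm", "kwargs": {
  "steps": [
    {"slide": [0,0,0],"turn": -0.1187},
    {"slide": [0,0,0],"turn": -0.1187},
    {"slide": [0,0,0],"turn": -0.1187},
    {"slide": [0,0,0],"turn": -0.1187},
    {"slide": [0,0,0],"turn": -0.1187},
    {"slide": [0,0,0],"turn": -0.1187},
    {"slide": [0,0,0],"turn": -0.1187},
    {"slide": [0,0,0],"turn": -0.1187},
    {"slide": [0,0,0],"turn": -0.1187},
    {"slide": [0,0,0],"turn": -0.1187}
  ],
  "hand": 85,
  "squeeze": 60
}}

```text
time: 1.13
eef_pos: [0.234, -0.5795, 0.2313]
eef_rot: [0.705, 0.709, -0.0, -0.0]
force: [0.1, -1.1, 0.1]
grip_width: 0.994
grip_force: 0.0
```

Call:
{"fn": "move_arm", "kwargs": {
  "steps": [
    {"slide": [25,38,0],"turn": 0},
    {"slide": [25,38,0],"turn": 0},
    {"slide": [25,38,0],"turn": 0},
    {"slide": [25,38,0],"turn": 0},
    {"slide": [25,38,0],"turn": 0},
    {"slide": [25,38,0],"turn": 0},
    {"slide": [25,38,0],"turn": 0},
    {"slide": [25,38,0],"turn": 0},
    {"slide": [25,38,0],"turn": 0},
    {"slide": [25,38,0],"turn": 0}
  ]
}}

```text
time: 1.97
eef_pos: [0.5835, -0.3493, 0.2314]
eef_rot: [0.707, 0.707, -0.0, 0.0]
force: [0.3, -0.2, 0.4]
grip_width: 0.996
grip_force: 0.0
```

Call:
{"fn": "move_arm", "kwargs": {
  "steps": [
    {"slide": [0,0,0],"turn": 0},
    {"slide": [0,0,0],"turn": 0},
    {"slide": [0,0,30],"turn": 0},
    {"slide": [0,0,30],"turn": 0},
    {"slide": [0,0,20],"turn": 0},
    {"slide": [0,0,0],"turn": 0},
    {"slide": [0,0,0],"turn": 0},
    {"slide": [0,0,0],"turn": 0}
  ]
}}

```text
time: 2.63
eef_pos: [0.5823, -0.3516, 0.1533]
eef_rot: [0.708, 0.707, 0.0, 0.001]
force: [0.2, 0.1, 0.7]
grip_width: 0.996
grip_force: 0.0
```

Call:
{"fn": "move_arm", "kwargs": {
  "steps": [
    {"slide": [12.3,18.4,0],"turn": 0},
    {"slide": [12.3,18.4,0],"turn": 0},
    {"slide": [0,0,20],"turn": 0},
    {"slide": [0,0,20],"turn": 0},
    {"slide": [0,0,15],"turn": 0},
    {"slide": [0,0,0],"turn": 0},
    {"slide": [0,0,0],"turn": 0}
  ]
}}

```text
time: 3.22
eef_pos: [0.6193, -0.3264, 0.0977]
eef_rot: [0.707, 0.707, 0.0, 0.001]
force: [0.5, 0.7, 1.1]
grip_width: 0.998
grip_force: 0.0
```

Accurate at small steps. Check the picture before closing in.

```bash
cat > look.py <<'E'
from h import *
import sys
# look.py out x y z : crops of both views around a world point (m)
p=[float(a) for a in sys.argv[2:5]]; o=[]
for n in("scene","top"):
    f=grab_frame(n); u,v=proj(f,p)[0].round().astype(int); s=40
    u=min(max(u,s),511-s);v=min(max(v,s),383-s)
    o.append(cv2.resize(f["pixels"][v-s:v+s,u-s:u+s],(390,390),interpolation=cv2.INTER_CUBIC)); print(n,u-s,v-s)
cv2.imwrite("pics/"+sys.argv[1],np.hstack(o))
E
python3 look.py a1.png .619 -.327 .06
```

```text
scene 99 136
top 311 110
```

View pics/a1.png

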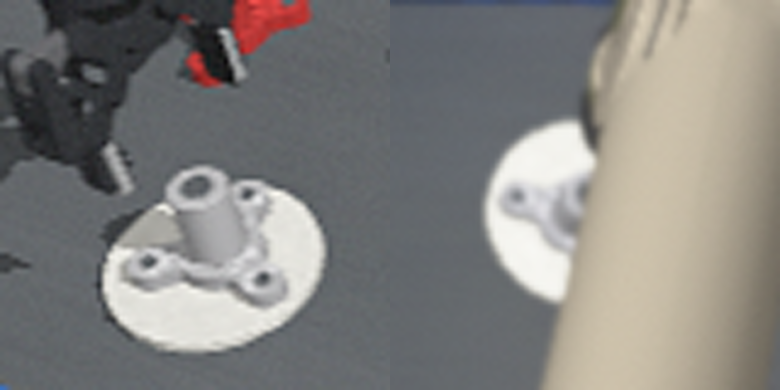

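Call:
{"fn": "move_arm", "kwargs": {
  "steps": [
    {"slide": [0,0,15],"turn": 0},
    {"slide": [0,0,15],"turn": 0},
    {"slide": [0,0,15],"turn": 0},
    {"slide": [0,0,12],"turn": 0},
    {"slide": [0,0,6],"turn": 0},
    {"slide": [0,0,0],"turn": 0},
    {"slide": [0,0,0],"turn": 0}
  ]
}}

```text
time: 3.9
eef_pos: [0.6189, -0.3259, 0.0331]
eef_rot: [0.707, 0.707, -0.0, -0.0]
force: [0.4, 0.3, 0.8]
grip_width: 0.994
grip_force: 0.0
```

Call:
{"fn": "move_arm", "kwargs": {
  "steps": [
    {"slide": [0,0,0],"turn": 0},
    {"slide": [0,0,0],"turn": 0},
    {"slide": [0,0,0],"turn": 0},
    {"slide": [0,0,0],"turn": 0},
    {"slide": [0,0,0],"turn": 0},
    {"slide": [0,0,0],"turn": 0},
    {"slide": [0,0,0],"turn": 0},
    {"slide": [0,0,0],"turn": 0},
    {"slide": [0,0,0],"turn": 0},
    {"slide": [0,0,0],"turn": 0}
  ],
  "hand": 20
}}

```text
time: 4.73
eef_pos: [0.6191, -0.3261, 0.034]
eef_rot: [0.707, 0.707, -0.0, 0.0]
force: [-1.7, 0.5, 5.2]
grip_width: 0.386
grip_force: 59.8
```

Call:
{"fn": "move_arm", "kwargs": {
  "steps": [
    {"slide": [0,0,-5],"turn": 0},
    {"slide": [0,0,-10],"turn": 0},
    {"slide": [0,0,-20],"turn": 0},
    {"slide": [0,0,-25],"turn": 0},
    {"slide": [0,0,-25],"turn": 0},
    {"slide": [0,0,-25],"turn": 0},
    {"slide": [0,0,-15],"turn": 0},
    {"slide": [0,0,-5],"turn": 0},
    {"slide": [0,0,0],"turn": 0}
  ]
}}

```text
time: 5.48
eef_pos: [0.6194, -0.326, 0.1648]
eef_rot: [0.707, 0.707, 0.0, 0.001]
force: [0.1, -0.3, -6.2]
grip_width: 0.381
grip_force: 60.2
```

Call:
{"fn": "move_arm", "kwargs": {
  "steps": [
    {"slide": [10,-3,0],"turn": 0},
    {"slide": [20,-5,0],"turn": 0},
    {"slide": [28,-7,0],"turn": 0},
    {"slide": [28,-7,0],"turn": 0},
    {"slide": [28,-7,0],"turn": 0},
    {"slide": [28,-7,0],"turn": 0},
    {"slide": [28,-7,0],"turn": 0},
    {"slide": [28,-7,0],"turn": 0},
    {"slide": [28,-7,0],"turn": 0},
    {"slide": [28,-7,0],"turn": 0}
  ]
}}

```text
time: 6.32
eef_pos: [0.5529, -0.07, 0.1615]
eef_rot: [0.707, 0.707, -0.001, -0.001]
force: [1.0, 0.5, -4.7]
grip_width: 0.382
grip_force: 60.6
```

Call:
{"fn": "move_arm", "kwargs": {
  "steps": [
    {"slide": [28,-7,0],"turn": 0},
    {"slide": [28,-7,0],"turn": 0},
    {"slide": [28,-7,0],"turn": 0},
    {"slide": [28,-7,0],"turn": 0},
    {"slide": [28,-7,0],"turn": 0},
    {"slide": [28,-7,0],"turn": 0},
    {"slide": [28,-7,0],"turn": 0},
    {"slide": [28,-7,0],"turn": 0},
    {"slide": [28,-7,0],"turn": 0},
    {"slide": [28,-7,0],"turn": 0}
  ]
}}

```text
time: 7.15
eef_pos: [0.4828, 0.2091, 0.1617]
eef_rot: [0.707, 0.707, -0.001, -0.0]
force: [1.2, 0.2, -5.6]
grip_width: 0.382
grip_force: 60.6
```

Call:
{"fn": "move_arm", "kwargs": {
  "steps": [
    {"slide": [28,-7,0],"turn": 0},
    {"slide": [28,-7,0],"turn": 0},
    {"slide": [28,-7,0],"turn": 0},
    {"slide": [28,-7,0],"turn": 0},
    {"slide": [18,-5,0],"turn": 0},
    {"slide": [8,-2,0],"turn": 0},
    {"slide": [0,0,0],"turn": 0},
    {"slide": [0,0,0],"turn": 0},
    {"slide": [0,0,0],"turn": 0}
  ]
}}

```text
time: 7.9
eef_pos: [0.4503, 0.3443, 0.1625]
eef_rot: [0.708, 0.707, -0.001, 0.0]
force: [-0.9, -0.5, -5.8]
grip_width: 0.384
grip_force: 60.6
```

Call:
{"fn": "move_arm", "kwargs": {
  "steps": [
    {"slide": [5.7,-4,0],"turn": 0},
    {"slide": [0,0,15],"turn": 0},
    {"slide": [0,0,25],"turn": 0},
    {"slide": [0,0,25],"turn": 0},
    {"slide": [0,0,25],"turn": 0},
    {"slide": [0,0,20],"turn": 0},
    {"slide": [0,0,8],"turn": 0},
    {"slide": [0,0,4],"turn": 0},
    {"slide": [0,0,0],"turn": 0},
    {"slide": [0,0,0],"turn": 0}
  ]
}}

```text
time: 8.73
eef_pos: [0.4466, 0.3522, 0.0425]
eef_rot: [0.707, 0.707, 0.001, 0.0]
force: [0.0, 0.3, -5.9]
grip_width: 0.38
grip_force: 60.5
```

```bash
python3 look.py a2.png .446 .35 .02
```

```text
scene 363 184
top 94 163
```

View pics/a2.png

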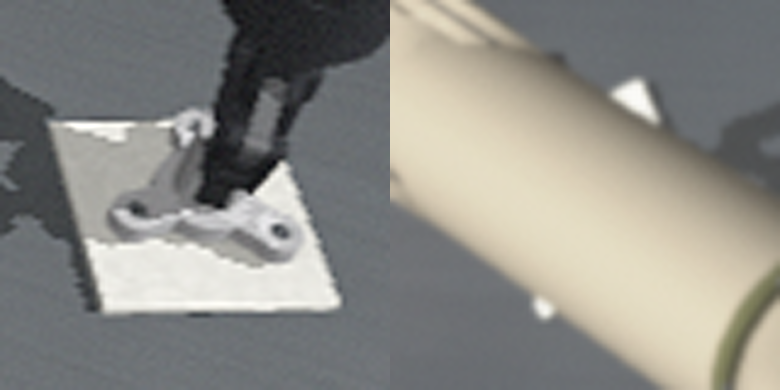

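Call:
{"fn": "move_arm", "kwargs": {
  "steps": [
    {"slide": [-2,0,2],"turn": 0},
    {"slide": [0,0,2],"turn": 0},
    {"slide": [0,0,1.5],"turn": 0},
    {"slide": [0,0,1],"turn": 0},
    {"slide": [0,0,0],"turn": 0},
    {"slide": [0,0,0],"turn": 0}
  ]
}}

```text
time: 9.33
eef_pos: [0.4459, 0.3498, 0.0347]
eef_rot: [0.707, 0.707, -0.0, -0.0]
force: [-0.6, 0.2, -6.0]
grip_width: 0.38
grip_force: 60.5
```

Call:
{"fn": "move_arm", "kwargs": {
  "steps": [
    {"slide": [0,0,0.6],"turn": 0},
    {"slide": [0,0,0.6],"turn": 0},
    {"slide": [0,0,0.4],"turn": 0},
    {"slide": [0,0,0],"turn": 0},
    {"slide": [0,0,0],"turn": 0}
  ]
}}

```text
time: 9.75
eef_pos: [0.446, 0.3499, 0.034]
eef_rot: [0.707, 0.707, 0.0, 0.0]
force: [-3.0, -3.6, 4.7]
grip_width: 0.385
grip_force: 61.6
```

Call:
{"fn": "move_arm", "kwargs": {
  "steps": [
    {"slide": [0,0,0],"turn": 0},
    {"slide": [0,0,0],"turn": 0},
    {"slide": [0,0,0],"turn": 0},
    {"slide": [0,0,0],"turn": 0},
    {"slide": [0,0,0],"turn": 0},
    {"slide": [0,0,0],"turn": 0},
    {"slide": [0,0,0],"turn": 0}
  ],
  "hand": 85
}}

```text
time: 10.33
eef_pos: [0.446, 0.3498, 0.0332]
eef_rot: [0.707, 0.707, 0.0, 0.0]
force: [0.4, 0.0, 0.0]
grip_width: 0.995
grip_force: 0.0
```

Call:
{"fn": "move_arm", "kwargs": {
  "steps": [
    {"slide": [0,0,-8],"turn": 0},
    {"slide": [0,0,-20],"turn": 0},
    {"slide": [0,0,-28],"turn": 0},
    {"slide": [0,0,-28],"turn": 0},
    {"slide": [0,0,-28],"turn": 0},
    {"slide": [-28,0,-18],"turn": 0},
    {"slide": [-28,0,0],"turn": 0},
    {"slide": [-28,0,0],"turn": 0},
    {"slide": [-28,0,0],"turn": 0},
    {"slide": [-28,0,0],"turn": 0}
  ]
}}

```text
time: 11.17
eef_pos: [0.4458, 0.2086, 0.1639]
eef_rot: [0.707, 0.707, 0.0, 0.0]
force: [1.3, -0.2, 0.9]
grip_width: 0.996
grip_force: 0.0
```

Call:
{"fn": "move_arm", "kwargs": {
  "steps": [
    {"slide": [-28,0,0],"turn": 0},
    {"slide": [-28,0,0],"turn": 0},
    {"slide": [-28,0,0],"turn": 0},
    {"slide": [-28,0,0],"turn": 0},
    {"slide": [-28,0,0],"turn": 0},
    {"slide": [-28,0,0],"turn": 0},
    {"slide": [-28,0,0],"turn": 0},
    {"slide": [-28,0,0],"turn": 0},
    {"slide": [-28,0,0],"turn": 0},
    {"slide": [0,0,0],"turn": 0}
  ]
}}

```text
time: 12.0
eef_pos: [0.4456, -0.0475, 0.1637]
eef_rot: [0.709, 0.705, -0.0, 0.001]
force: [0.3, -0.7, -0.6]
grip_width: 0.995
grip_force: 0.0
```

Call:
{"fn": "move_arm", "kwargs": {
  "steps": [
    {"slide": [-20,-0.6,0],"turn": 0},
    {"slide": [-15,-0.7,0],"turn": 0},
    {"slide": [-6,0,0],"turn": 0},
    {"slide": [0,0,20],"turn": 0},
    {"slide": [0,0,20],"turn": 0},
    {"slide": [0,0,0],"turn": 0},
    {"slide": [0,0,0],"turn": 0}
  ]
}}

```text
time: 12.58
eef_pos: [0.4442, -0.0824, 0.1232]
eef_rot: [0.707, 0.707, -0.0, -0.001]
force: [-0.6, 1.1, 0.5]
grip_width: 0.997
grip_force: 0.0
```

```bash
python3 -c "
from h import *
cv2.imwrite('pics/a3.png',cv2.resize(grab_frame('scene')['pixels'][80:280,150:450],(750,500),interpolation=cv2.INTER_CUBIC))"
```

```text
(no output)
```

View pics/a3.png

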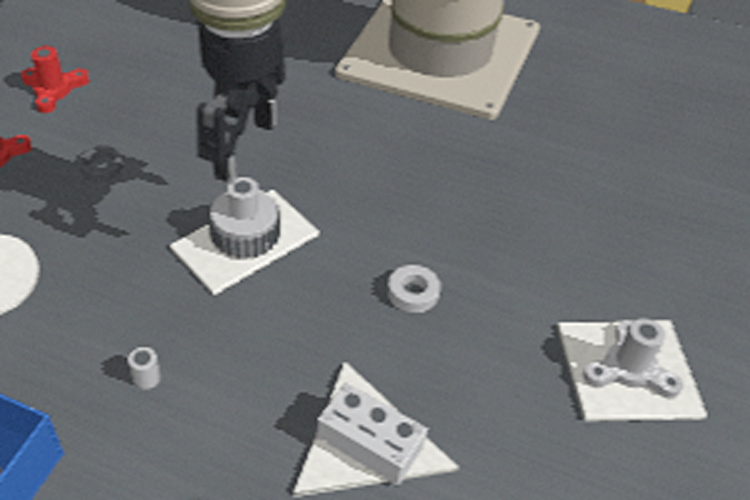

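Call:
{"fn": "move_arm", "kwargs": {
  "steps": [
    {"slide": [-6.2,0,0],"turn": 0},
    {"slide": [0,0,18],"turn": 0},
    {"slide": [0,0,20],"turn": 0},
    {"slide": [0,0,18],"turn": 0},
    {"slide": [0,0,10],"turn": 0},
    {"slide": [0,0,4],"turn": 0},
    {"slide": [0,0,0],"turn": 0},
    {"slide": [0,0,0],"turn": 0}
  ]
}}

```text
time: 13.3
eef_pos: [0.4453, -0.0896, 0.0541]
eef_rot: [0.707, 0.707, 0.0, 0.001]
force: [-0.1, -0.1, 0.6]
grip_width: 1.0
grip_force: 0.0
```

Call:
{"fn": "move_arm", "kwargs": {
  "steps": [
    {"slide": [0,0,0],"turn": 0},
    {"slide": [0,0,0],"turn": 0},
    {"slide": [0,0,0],"turn": 0},
    {"slide": [0,0,0],"turn": 0},
    {"slide": [0,0,0],"turn": 0},
    {"slide": [0,0,0],"turn": 0},
    {"slide": [0,0,0],"turn": 0},
    {"slide": [0,0,0],"turn": 0},
    {"slide": [0,0,0],"turn": 0},
    {"slide": [0,0,0],"turn": 0}
  ],
  "hand": 20
}}

```text
time: 14.13
eef_pos: [0.4447, -0.0895, 0.0537]
eef_rot: [0.707, 0.707, -0.0, 0.0]
force: [-2.9, 0.1, 6.3]
grip_width: 0.38
grip_force: 59.0
```

Call:
{"fn": "move_arm", "kwargs": {
  "steps": [
    {"slide": [0,0,-5],"turn": 0},
    {"slide": [0,0,-10],"turn": 0},
    {"slide": [0,0,-20],"turn": 0},
    {"slide": [0,0,-25],"turn": 0},
    {"slide": [0,0,-25],"turn": 0},
    {"slide": [0,0,-15],"turn": 0},
    {"slide": [0,0,-5],"turn": 0},
    {"slide": [0,0,0],"turn": 0}
  ]
}}

```text
time: 14.8
eef_pos: [0.4451, -0.0895, 0.1594]
eef_rot: [0.707, 0.707, 0.0, 0.001]
force: [0.6, 0.5, -6.5]
grip_width: 0.381
grip_force: 61.0
```

```bash
python3 - <<'E'
from h import *
for n in("scene","top"):
    f=grab_frame(n); g=cv2.cvtColor(f["pixels"],cv2.COLOR_BGR2GRAY)
    cs,_=cv2.findContours((g>160).astype(np.uint8),cv2.RETR_EXTERNAL,cv2.CHAIN_APPROX_NONE)
    for c in cs:
        w=(ray(f,c[:,0],.008)[:,:2]*1000).astype(np.float32)
        if cv2.contourArea(c)<300 or np.linalg.norm(w.mean(0)-[624,-331])>40: continue
        print(n,cv2.fitEllipse(w),cv2.minEnclosingCircle(w))
E
```

```text
scene ((624.0315551757812, -328.4952697753906), (122.19175720214844, 126.35932159423828), 160.76632690429688) ((623.887939453125, -328.2026062011719), 64.59100341796875)
top ((623.5100708007812, -332.06707763671875), (123.78858184814453, 125.39122009277344), 33.34846115112305) ((624.1878051757812, -331.9119873046875), 63.94088363647461)
```

Call:
{"fn": "move_arm", "kwargs": {
  "steps": [
    {"slide": [-12,9,0],"turn": 0},
    {"slide": [-27,20,0],"turn": 0},
    {"slide": [-27,20,0],"turn": 0},
    {"slide": [-27,20,0],"turn": 0},
    {"slide": [-27,20,0],"turn": 0},
    {"slide": [-27,20,0],"turn": 0},
    {"slide": [-27,20,0],"turn": 0},
    {"slide": [-27,20,0],"turn": 0},
    {"slide": [-27,20,0],"turn": 0},
    {"slide": [-12,9,0],"turn": 0}
  ]
}}

```text
time: 15.73
eef_pos: [0.6226, -0.3333, 0.1548]
eef_rot: [0.708, 0.706, -0.001, -0.001]
force: [-1.4, 0.1, -6.4]
grip_width: 0.379
grip_force: 61.7
```

Call:
{"fn": "move_arm", "kwargs": {
  "steps": [
    {"slide": [0,0,0],"turn": 0},
    {"slide": [0,0,0],"turn": 0},
    {"slide": [0,0,10],"turn": 0},
    {"slide": [0,0,20],"turn": 0},
    {"slide": [0,0,25],"turn": 0},
    {"slide": [0,0,20],"turn": 0},
    {"slide": [0,0,8],"turn": 0},
    {"slide": [0,0,0],"turn": 0},
    {"slide": [0,0,0],"turn": 0}
  ]
}}

```text
time: 16.48
eef_pos: [0.6226, -0.3288, 0.0754]
eef_rot: [0.707, 0.707, 0.0, -0.0]
force: [-0.3, 0.8, -4.8]
grip_width: 0.376
grip_force: 62.0
```

Fix (+1.2, −1.5) and lower 75.4 → ~54.

Call:
{"fn": "move_arm", "kwargs": {
  "steps": [
    {"slide": [-1.5,1.2,8],"turn": 0},
    {"slide": [0,0,6],"turn": 0},
    {"slide": [0,0,3],"turn": 0},
    {"slide": [0,0,1.5],"turn": 0},
    {"slide": [0,0,0],"turn": 0},
    {"slide": [0,0,0],"turn": 0}
  ]
}}

```text
time: 16.98
eef_pos: [0.6239, -0.3309, 0.0569]
eef_rot: [0.707, 0.707, 0.0, 0.0]
force: [-0.2, 0.1, -5.6]
grip_width: 0.377
grip_force: 62.2
```

Call:
{"fn": "move_arm", "kwargs": {
  "steps": [
    {"slide": [0,0,0.8],"turn": 0},
    {"slide": [0,0,0.8],"turn": 0},
    {"slide": [0,0,0.4],"turn": 0},
    {"slide": [0,0,0],"turn": 0},
    {"slide": [0,0,0],"turn": 0}
  ]
}}

```text
time: 17.4
eef_pos: [0.6238, -0.3309, 0.0547]
eef_rot: [0.707, 0.707, -0.0, 0.0]
force: [0.5, 0.4, -7.6]
grip_width: 0.383
grip_force: 62.2
```

Call:
{"fn": "move_arm", "kwargs": {
  "steps": [
    {"slide": [0,0,0.6],"turn": 0},
    {"slide": [0,0,0.5],"turn": 0},
    {"slide": [0,0,0],"turn": 0},
    {"slide": [0,0,0],"turn": 0}
  ]
}}

```text
time: 17.73
eef_pos: [0.6239, -0.3311, 0.054]
eef_rot: [0.707, 0.707, 0.0, 0.0]
force: [-2.0, 0.6, -2.5]
grip_width: 0.382
grip_force: 62.6
```

Call:
{"fn": "move_arm", "kwargs": {
  "steps": [
    {"slide": [0,0,0.4],"turn": 0},
    {"slide": [0,0,0],"turn": 0},
    {"slide": [0,0,0],"turn": 0}
  ]
}}

```text
time: 17.98
eef_pos: [0.624, -0.3311, 0.0539]
eef_rot: [0.707, 0.707, 0.0, 0.0]
force: [-4.3, 0.6, 4.8]
grip_width: 0.377
grip_force: 62.9
```

Call:
{"fn": "move_arm", "kwargs": {
  "steps": [
    {"slide": [0,0,0],"turn": 0},
    {"slide": [0,0,0],"turn": 0},
    {"slide": [0,0,0],"turn": 0},
    {"slide": [0,0,0],"turn": 0},
    {"slide": [0,0,0],"turn": 0},
    {"slide": [0,0,0],"turn": 0},
    {"slide": [0,0,0],"turn": 0}
  ],
  "hand": 85
}}

```text
time: 18.57
eef_pos: [0.6239, -0.3309, 0.0532]
eef_rot: [0.707, 0.707, 0.0, 0.0]
force: [-0.6, 0.1, -0.2]
grip_width: 0.998
grip_force: 0.0
```

Call:
{"fn": "move_arm", "kwargs": {
  "steps": [
    {"slide": [0,0,-8],"turn": 0},
    {"slide": [0,0,-20],"turn": 0},
    {"slide": [0,0,-28],"turn": 0},
    {"slide": [0,0,-28],"turn": 0},
    {"slide": [0,0,-20],"turn": 0},
    {"slide": [0,0,0],"turn": 0},
    {"slide": [28,0,0],"turn": 0},
    {"slide": [28,0,0],"turn": 0},
    {"slide": [28,0,0],"turn": 0},
    {"slide": [28,0,0],"turn": 0}
  ]
}}

```text
time: 19.4
eef_pos: [0.6237, -0.2177, 0.1575]
eef_rot: [0.707, 0.707, 0.0, 0.0]
force: [0.3, 0.2, -0.3]
grip_width: 0.997
grip_force: 0.0
```

Call:
{"fn": "move_arm", "kwargs": {
  "steps": [
    {"slide": [28,0,0],"turn": 0},
    {"slide": [28,0,0],"turn": 0},
    {"slide": [28,0,0],"turn": 0},
    {"slide": [28,0,0],"turn": 0},
    {"slide": [28,0,0],"turn": 0},
    {"slide": [28,0,0],"turn": 0},
    {"slide": [28,0,0],"turn": 0},
    {"slide": [28,0,0],"turn": 0},
    {"slide": [28,0,0],"turn": 0},
    {"slide": [0,0,0],"turn": 0}
  ]
}}

```text
time: 20.23
eef_pos: [0.6232, 0.0409, 0.1579]
eef_rot: [0.704, 0.71, 0.001, -0.001]
force: [-0.5, 1.8, 0.3]
grip_width: 0.997
grip_force: 0.0
```

```bash
python3 -c "
from h import *
f=grab_frame('scene')
a=f['pixels'][120:220,80:200];b=f['pixels'][200:300,240:360]
cv2.imwrite('pics/a4.png',np.hstack([cv2.resize(x,(396,330),interpolation=cv2.INTER_CUBIC) for x in (a,b)]))"
```

```text
(no output)
```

View pics/a4.png

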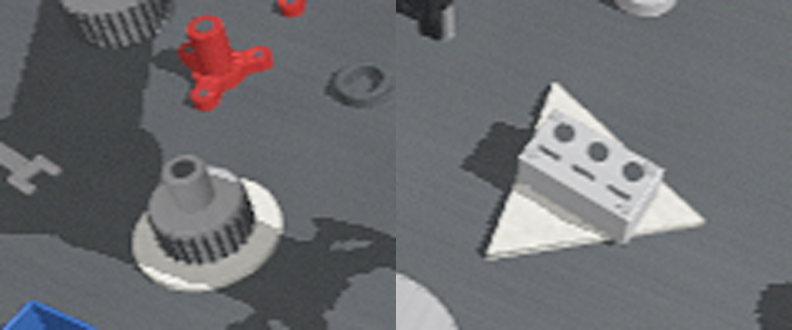

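```bash
python3 - <<'E'
from h import *
f=grab_frame("scene")
P=lambda L:[(240+(x-396)/3.3,200+y/3.3) for x,y in L]
a=lambda d:np.degrees(np.arctan2(d[1],d[0])).round(1)
w=ray(f,P([(564,132),(598,151),(633,172)]),.044)[:,:2]*1000; print(w.round(1).tolist(),a(w[2]-w[0]))
w=ray(f,P([(549,150),(583,171),(619,192)]),.044)[:,:2]*1000; print(w.round(1).tolist(),a(w[2]-w[0]))
w=ray(f,P([(556,110),(663,170),(627,217),(521,155)]),.044)[:,:2]*1000; print(w.round(1).tolist(),w.mean(0),[(np.linalg.norm(w[i]-w[i-1]).round(1),a(w[i]-w[i-1])) for i in range(4)])
w=ray(f,P([(520,183),(624,242)]),.008)[:,:2]*1000; print("bottom edge",w.round(1).tolist(),a(w[1]-w[0]))
E
```

```text
[[623.8, 118.9], [628.3, 146.5], [633.8, 174.7]] 79.8
[[642.2, 114.9], [647.8, 142.9], [652.8, 171.3]] 79.4
[[608.9, 106.6], [623.5, 193.0], [668.4, 182.9], [654.3, 98.6]] [638.78258454 145.26939804] [(np.float64(46.1), np.float64(170.1)), (np.float64(87.6), np.float64(80.4)), (np.float64(46.1), np.float64(-12.6)), (np.float64(85.4), np.float64(-99.5))]
bottom edge [[655.8, 99.5], [667.9, 184.2]] 81.9
```

Call:
{"fn": "move_arm", "kwargs": {
  "steps": [
    {"slide": [25,4,0],"turn": 0},
    {"slide": [28,4,0],"turn": 0},
    {"slide": [28,4,0],"turn": 0},
    {"slide": [15,2,0],"turn": 0},
    {"slide": [6,2,0],"turn": 0},
    {"slide": [0,0,0],"turn": 0.0873},
    {"slide": [0,0,0],"turn": 0.0873},
    {"slide": [0,0,20],"turn": 0},
    {"slide": [0,0,0],"turn": 0},
    {"slide": [0,0,0],"turn": 0}
  ]
}}

```text
time: 21.17
eef_pos: [0.6395, 0.1328, 0.1363]
eef_rot: [0.766, 0.642, -0.001, -0.0]
force: [-0.7, 0.4, 0.5]
grip_width: 0.998
grip_force: 0.0
```

```bash
cat > go.py <<'E'
from h import *
import sys
# go.py x y z yaw(mm,deg): remaining slide in tool axes (mm) and turn
t=[float(a) for a in sys.argv[1:5]]; s=read_state(); r=R.from_quat(s["eef_rot"]); ax=r.as_matrix()
psi=np.degrees(np.arctan2(ax[1,0],ax[0,0])); print("yaw",psi.round(2),"pos",(s["eef_pos"]*1000).round(1))
print("slide",(ax.T@(np.array(t[:3])-s["eef_pos"]*1000)).round(1),"turn",np.radians(psi-t[3]).round(4))
E
python3 go.py 639.3 142.8 16 80
```

```text
yaw 79.92 pos [639.5 132.8 136.3]
slide [ 10.1  -1.7 120.3] turn -0.0014
```

Call:
{"fn": "move_arm", "kwargs": {
  "steps": [
    {"slide": [10.1,-1.7,10],"turn": 0},
    {"slide": [0,0,20],"turn": 0},
    {"slide": [0,0,20],"turn": 0},
    {"slide": [0,0,20],"turn": 0},
    {"slide": [0,0,20],"turn": 0},
    {"slide": [0,0,15],"turn": 0},
    {"slide": [0,0,10],"turn": 0},
    {"slide": [0,0,4],"turn": 0},
    {"slide": [0,0,0],"turn": 0},
    {"slide": [0,0,0],"turn": 0}
  ]
}}

```text
time: 22.0
eef_pos: [0.6405, 0.1456, 0.019]
eef_rot: [0.766, 0.643, 0.0, 0.0]
force: [0.1, -0.1, 0.4]
grip_width: 0.997
grip_force: 0.0
```

```bash
python3 look.py a5.png .64 .14 .04; python3 go.py 639.3 142.8 16 80
```

```text
scene 257 210
top 162 102
yaw 80.0 pos [640.7 145.6  19.5]
slide [-3.  -0.9  3.5] turn -0.0001
```

View pics/a5.png

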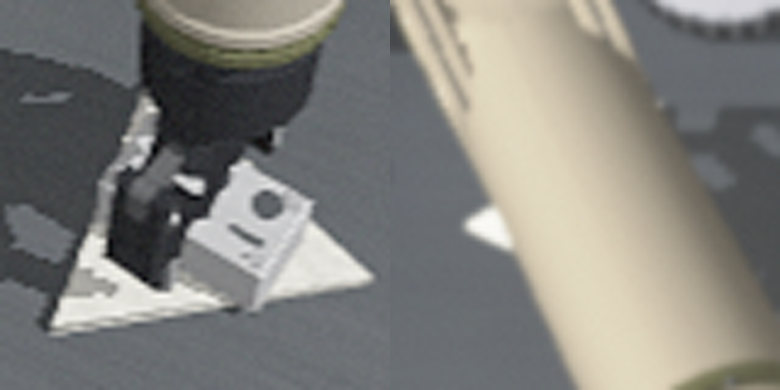

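Call:
{"fn": "move_arm", "kwargs": {
  "steps": [
    {"slide": [-3,-0.9,0],"turn": 0},
    {"slide": [0,0,2],"turn": 0},
    {"slide": [0,0,0],"turn": 0},
    {"slide": [0,0,0],"turn": 0}
  ]
}}

```text
time: 22.43
eef_pos: [0.6385, 0.1424, 0.0163]
eef_rot: [0.766, 0.643, -0.0, 0.0]
force: [-0.5, 0.2, 0.6]
grip_width: 0.993
grip_force: 0.0
```

Call:
{"fn": "move_arm", "kwargs": {
  "steps": [
    {"slide": [0,0,0],"turn": 0},
    {"slide": [0,0,0],"turn": 0},
    {"slide": [0,0,0],"turn": 0},
    {"slide": [0,0,0],"turn": 0},
    {"slide": [0,0,0],"turn": 0},
    {"slide": [0,0,0],"turn": 0},
    {"slide": [0,0,0],"turn": 0},
    {"slide": [0,0,0],"turn": 0}
  ],
  "hand": 38
}}

```text
time: 23.1
eef_pos: [0.6389, 0.1426, 0.0166]
eef_rot: [0.766, 0.643, 0.0, 0.0]
force: [0.0, 0.2, 4.0]
grip_width: 0.576
grip_force: 64.4
```

```bash
python3 go.py 639.3 142.8 160 80
```

```text
yaw 79.99 pos [638.9 142.6  16.6]
slide [   0.3    0.5 -143.4] turn -0.0001
```

Call:
{"fn": "move_arm", "kwargs": {
  "steps": [
    {"slide": [0,0,-5],"turn": 0},
    {"slide": [0,0,-10],"turn": 0},
    {"slide": [0,0,-20],"turn": 0},
    {"slide": [0,0,-25],"turn": 0},
    {"slide": [0,0,-25],"turn": 0},
    {"slide": [0,0,-25],"turn": 0},
    {"slide": [0,0,-10],"turn": -0.1},
    {"slide": [0,0,0],"turn": -0.1},
    {"slide": [0,0,0],"turn": -0.1}
  ]
}}

```text
time: 23.85
eef_pos: [0.6385, 0.1426, 0.1376]
eef_rot: [0.66, 0.752, 0.0, 0.0]
force: [-0.6, 0.3, -4.9]
grip_width: 0.571
grip_force: 63.5
```

Call:
{"fn": "move_arm", "kwargs": {
  "steps": [
    {"slide": [0,0,0],"turn": -0.1},
    {"slide": [0,0,0],"turn": -0.1},
    {"slide": [0,0,0],"turn": -0.1},
    {"slide": [0,0,0],"turn": -0.1},
    {"slide": [0,0,0],"turn": -0.1},
    {"slide": [0,0,0],"turn": -0.1},
    {"slide": [0,0,0],"turn": -0.1},
    {"slide": [0,0,0],"turn": -0.1},
    {"slide": [0,0,0],"turn": -0.1},
    {"slide": [0,0,0],"turn": -0.074}
  ]
}}

```text
time: 24.68
eef_pos: [0.638, 0.1422, 0.1362]
eef_rot: [0.231, 0.973, -0.0, -0.0]
force: [-0.1, -0.9, -4.1]
grip_width: 0.572
grip_force: 63.4
```

```bash
python3 - <<'E'
from h import *
for n in("scene","top"):
    f=grab_frame(n); g=cv2.cvtColor(f["pixels"],cv2.COLOR_BGR2GRAY)
    cs,_=cv2.findContours((g>160).astype(np.uint8),cv2.RETR_EXTERNAL,cv2.CHAIN_APPROX_NONE)
    for c in cs:
        w=(ray(f,c[:,0],.008)[:,:2]*1000).astype(np.float32)
        if cv2.contourArea(c)<300 or np.linalg.norm(w.mean(0)-[449,-86])>40: continue
        print(n,cv2.minAreaRect(w))
E
python3 go.py 449.7 -85.5 140 153
```

```text
scene ((450.3656311035156, -84.1802978515625), (93.38072204589844, 151.44557189941406), 62.74319839477539)
top ((466.64935302734375, -96.72027587890625), (91.38028717041016, 113.2918930053711), 64.08464813232422)
yaw 153.06 pos [638.1 142.2 136.1]
slide [  64.8 -288.3   -3.6] turn 0.0011
```

Call:
{"fn": "move_arm", "kwargs": {
  "steps": [
    {"slide": [3,-12,0],"turn": 0},
    {"slide": [5,-24,0],"turn": 0},
    {"slide": [6,-26,0],"turn": 0},
    {"slide": [6,-26,0],"turn": 0},
    {"slide": [6,-26,0],"turn": 0},
    {"slide": [6,-26,0],"turn": 0},
    {"slide": [6,-26,0],"turn": 0},
    {"slide": [6,-26,0],"turn": 0},
    {"slide": [6,-26,0],"turn": 0},
    {"slide": [5,-26,0],"turn": 0}
  ]
}}

```text
time: 25.62
eef_pos: [0.4774, -0.0506, 0.1364]
eef_rot: [0.235, 0.972, -0.0, -0.0]
force: [-0.6, -0.1, -3.6]
grip_width: 0.575
grip_force: 63.6
```

Call:
{"fn": "move_arm", "kwargs": {
  "steps": [
    {"slide": [5,-24,0],"turn": 0},
    {"slide": [3,-14,0],"turn": 0},
    {"slide": [0,0,0],"turn": 0},
    {"slide": [0,0,0],"turn": 0},
    {"slide": [0,0,0],"turn": 0}
  ]
}}

```text
time: 26.03
eef_pos: [0.4547, -0.0795, 0.1366]
eef_rot: [0.234, 0.972, 0.0, 0.0]
force: [0.8, 0.5, -3.7]
grip_width: 0.576
grip_force: 63.7
```

```bash
python3 go.py 449.7 -85.5 22 153
```

```text
yaw 152.94 pos [454.7 -79.5 136.6]
slide [  1.8  -7.7 114.6] turn -0.0011
```

Call:
{"fn": "move_arm", "kwargs": {
  "steps": [
    {"slide": [1.8,-7.7,10],"turn": 0},
    {"slide": [0,0,20],"turn": 0},
    {"slide": [0,0,25],"turn": 0},
    {"slide": [0,0,25],"turn": 0},
    {"slide": [0,0,18],"turn": 0},
    {"slide": [0,0,10],"turn": 0},
    {"slide": [0,0,3],"turn": 0},
    {"slide": [0,0,0],"turn": 0},
    {"slide": [0,0,0],"turn": 0}
  ]
}}

```text
time: 26.78
eef_pos: [0.4499, -0.0861, 0.0259]
eef_rot: [0.233, 0.972, 0.0, 0.001]
force: [-0.2, -0.5, -3.9]
grip_width: 0.573
grip_force: 63.5
```

```bash
python3 look.py a6.png .45 -.085 .03;python3 go.py 449.7 -85.5 16.6 153
```

```text
scene 207 130
top 232 164
yaw 152.99 pos [450.1 -86.3  26.3]
slide [0.8 0.6 9.7] turn -0.0002
```

View pics/a6.png

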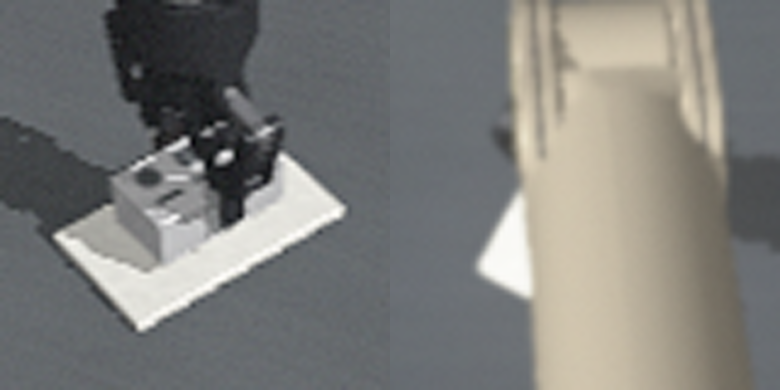

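Call:
{"fn": "move_arm", "kwargs": {
  "steps": [
    {"slide": [0.8,0.6,3],"turn": 0},
    {"slide": [0,0,3],"turn": 0},
    {"slide": [0,0,1.5],"turn": 0},
    {"slide": [0,0,0.5],"turn": 0},
    {"slide": [0,0,0],"turn": 0},
    {"slide": [0,0,0],"turn": 0}
  ]
}}

```text
time: 27.38
eef_pos: [0.4488, -0.0853, 0.0172]
eef_rot: [0.234, 0.972, -0.0, 0.0]
force: [0.0, 0.4, -4.3]
grip_width: 0.571
grip_force: 63.6
```

Call:
{"fn": "move_arm", "kwargs": {
  "steps": [
    {"slide": [0,0,0.6],"turn": 0},
    {"slide": [0,0,0.5],"turn": 0},
    {"slide": [0,0,0],"turn": 0},
    {"slide": [0,0,0],"turn": 0}
  ]
}}

```text
time: 27.72
eef_pos: [0.4489, -0.0854, 0.0165]
eef_rot: [0.234, 0.972, -0.0, 0.0]
force: [-2.7, 0.8, 5.8]
grip_width: 0.575
grip_force: 64.5
```

Contact. Release, lift.

Call:
{"fn": "move_arm", "kwargs": {
  "steps": [
    {"slide": [0,0,0],"turn": 0},
    {"slide": [0,0,0],"turn": 0},
    {"slide": [0,0,0],"turn": 0},
    {"slide": [0,0,0],"turn": 0},
    {"slide": [0,0,0],"turn": 0},
    {"slide": [0,0,0],"turn": 0}
  ],
  "hand": 85
}}

```text
time: 28.22
eef_pos: [0.4488, -0.0853, 0.0161]
eef_rot: [0.234, 0.972, -0.0, 0.0]
force: [0.7, -0.2, -0.5]
grip_width: 0.996
grip_force: 0.0
```

Call:
{"fn": "move_arm", "kwargs": {
  "steps": [
    {"slide": [0,0,-5],"turn": 0},
    {"slide": [0,0,-15],"turn": 0},
    {"slide": [0,0,-25],"turn": 0},
    {"slide": [0,0,-28],"turn": 0},
    {"slide": [0,0,-28],"turn": 0},
    {"slide": [0,0,-28],"turn": 0},
    {"slide": [0,0,-15],"turn": 0.1},
    {"slide": [0,0,0],"turn": 0.1},
    {"slide": [0,0,0],"turn": 0.1},
    {"slide": [0,0,0],"turn": 0.1}
  ]
}}

```text
time: 29.05
eef_pos: [0.4489, -0.0853, 0.1609]
eef_rot: [0.424, 0.906, -0.0, 0.001]
force: [-0.1, -1.0, 0.8]
grip_width: 0.995
grip_force: 0.0
```

Call:
{"fn": "move_arm", "kwargs": {
  "steps": [
    {"slide": [0,0,0],"turn": 0.1},
    {"slide": [0,0,0],"turn": 0.1},
    {"slide": [0,0,0],"turn": 0.1},
    {"slide": [0,0,0],"turn": 0.1},
    {"slide": [0,0,0],"turn": 0.1},
    {"slide": [0,0,0],"turn": 0.1},
    {"slide": [0,0,0],"turn": 0.1},
    {"slide": [0,0,0],"turn": 0},
    {"slide": [0,0,0],"turn": 0}
  ]
}}

```text
time: 29.8
eef_pos: [0.4488, -0.0852, 0.1604]
eef_rot: [0.706, 0.708, 0.0, 0.0]
force: [-0.3, 0.1, -0.7]
grip_width: 0.995
grip_force: 0.0
```

```bash
python3 go.py 446 350 140 90; python3 -c "
from h import *
cv2.imwrite('pics/a7.png',cv2.resize(grab_frame('scene')['pixels'][100:300,150:450],(750,500),interpolation=cv2.INTER_CUBIC))"
```

```text
yaw 90.15 pos [448.8 -85.2 160.4]
slide [435.2  -1.6  20.3] turn 0.0027
```

View pics/a7.png

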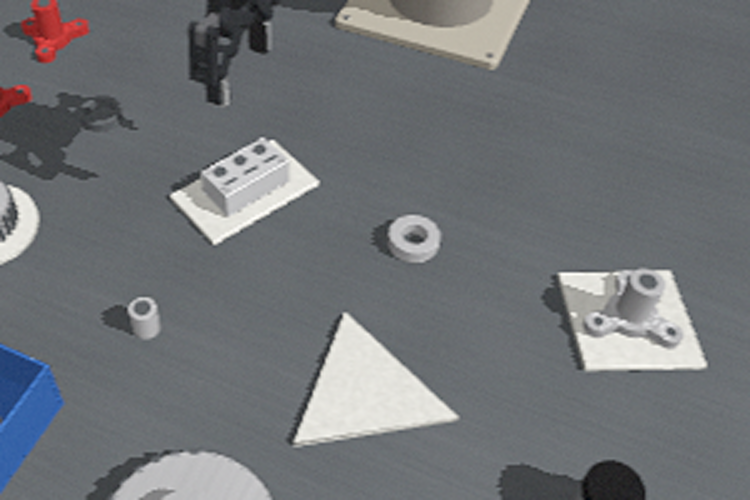

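```bash
python3 - <<'E'
from h import *
for n in("scene","top"):
    f=grab_frame(n); g=cv2.cvtColor(f["pixels"],cv2.COLOR_BGR2GRAY)
    cs,_=cv2.findContours((g>160).astype(np.uint8),cv2.RETR_EXTERNAL,cv2.CHAIN_APPROX_NONE)
    for c in cs:
        w=(ray(f,c[:,0],.008)[:,:2]*1000).astype(np.float32)
        if cv2.contourArea(c)<300: continue
        M=cv2.moments(w)
        ce=np.array([M['m10'],M['m01']])/M['m00']
        if np.linalg.norm(ce-[637,139])<40: print(n,"tri",ce,M['m00'],"expected",156**2*.433)
        if n=="scene" and np.linalg.norm(ce-[450,-85])<40: # valve top by eye corners (a7: 2.5x, off 150,100)
            pass
f=grab_frame("scene")
w=ray(f,[(150+x/2.5,100+y/2.5) for x,y in[(201,181),(266,138),(291,155),(227,199)]],.044)[:,:2]*1000
print("valve",w.round(1).tolist(),w.mean(0))
w=ray(f,[(150+x/2.5,100+y/2.5) for x,y in[(220,172),(240,161),(260,149)]],.044)[:,:2]*1000
print("holes",w.round(1).tolist(),np.degrees(np.arctan2(*(w[2]-w[0])[::-1])))
E
```

```text
scene tri [636.68718612 139.0184903 ] 10761.303402312798 expected 10537.488
top tri [637.55389303 137.51472548] 10722.304840488825 expected 10537.488
valve [[490.3, -116.7], [398.0, -80.9], [411.2, -42.8], [502.2, -77.8]] [450.40050734 -79.5577142 ]
holes [[469.0, -103.9], [444.2, -91.4], [417.2, -79.3]] 154.5396869077707
```

Call:
{"fn": "move_arm", "kwargs": {
  "steps": [
    {"slide": [15,0,0],"turn": 0},
    {"slide": [28,0,0],"turn": 0},
    {"slide": [28,0,0],"turn": 0},
    {"slide": [28,0,0],"turn": 0},
    {"slide": [28,0,0],"turn": 0},
    {"slide": [28,0,0],"turn": 0},
    {"slide": [28,0,0],"turn": 0},
    {"slide": [28,0,0],"turn": 0},
    {"slide": [28,0,0],"turn": 0},
    {"slide": [28,0,0],"turn": 0}
  ]
}}

```text
time: 30.83
eef_pos: [0.4488, 0.183, 0.1602]
eef_rot: [0.707, 0.707, 0.0, 0.0]
force: [-0.2, -0.3, -0.5]
grip_width: 0.993
grip_force: 0.0
```

Call:
{"fn": "move_arm", "kwargs": {
  "steps": [
    {"slide": [28,0,0],"turn": 0},
    {"slide": [28,0,0],"turn": 0},
    {"slide": [28,0,0],"turn": 0},
    {"slide": [28,0,0],"turn": 0},
    {"slide": [28,0,0],"turn": 0},
    {"slide": [18,0,0],"turn": 0},
    {"slide": [8,0,0],"turn": 0},
    {"slide": [0,0,0],"turn": 0},
    {"slide": [0,0,0],"turn": 0},
    {"slide": [0,0,0],"turn": 0}
  ]
}}

```text
time: 31.67
eef_pos: [0.4496, 0.3462, 0.1599]
eef_rot: [0.708, 0.706, -0.0, 0.0]
force: [0.3, -0.3, -0.3]
grip_width: 0.998
grip_force: 0.0
```

```bash
python3 go.py 446 349.9 34 90
```

```text
yaw 89.9 pos [449.6 346.2 159.9]
slide [  3.9  -3.6 125.9] turn -0.0018
```

Call:
{"fn": "move_arm", "kwargs": {
  "steps": [
    {"slide": [3.9,-3.6,10],"turn": 0},
    {"slide": [0,0,20],"turn": 0},
    {"slide": [0,0,25],"turn": 0},
    {"slide": [0,0,25],"turn": 0},
    {"slide": [0,0,22],"turn": 0},
    {"slide": [0,0,15],"turn": 0},
    {"slide": [0,0,7],"turn": 0},
    {"slide": [0,0,0],"turn": 0},
    {"slide": [0,0,0],"turn": 0}
  ]
}}

```text
time: 32.42
eef_pos: [0.4457, 0.3518, 0.0366]
eef_rot: [0.707, 0.707, 0.0, 0.0]
force: [-0.7, 0.1, -0.1]
grip_width: 0.994
grip_force: 0.0
```

Call:
{"fn": "move_arm", "kwargs": {
  "steps": [
    {"slide": [0,0,0],"turn": 0},
    {"slide": [0,0,0],"turn": 0},
    {"slide": [0,0,0],"turn": 0},
    {"slide": [0,0,0],"turn": 0},
    {"slide": [0,0,0],"turn": 0},
    {"slide": [0,0,0],"turn": 0},
    {"slide": [0,0,0],"turn": 0},
    {"slide": [0,0,0],"turn": 0},
    {"slide": [0,0,0],"turn": 0},
    {"slide": [0,0,0],"turn": 0}
  ],
  "hand": 20
}}

```text
time: 33.25
eef_pos: [0.446, 0.3519, 0.0369]
eef_rot: [0.707, 0.707, 0.001, 0.0]
force: [-0.2, -0.6, 6.0]
grip_width: 0.381
grip_force: 59.5
```

```bash
python3 go.py 637 138.5 160 90; python3 -c "
from h import *
o=[]
for n,p in(('scene',[.45,-.085,.03]),('top',[.45,-.085,.03]),('scene',[.624,-.331,.04]),('top',[.624,-.331,.04])):
    f=grab_frame(n);u,v=proj(f,p)[0].round().astype(int);s=25 if n=='top' else 32
    print(n,u-s,v-s,400/2/s);o.append(cv2.resize(f['pixels'][v-s:v+s,u-s:u+s],(400,400),interpolation=cv2.INTER_CUBIC))
cv2.imwrite('pics/a8.png',np.hstack(o[:2]))
cv2.imwrite('pics/a9.png',np.hstack(o[2:]))"
```

```text
yaw 89.96 pos [446.  351.9  36.9]
slide [-213.2  191.3 -122.9] turn -0.0008
scene 215 138 6.25
top 247 179 8.0
scene 107 150 6.25
top 326 125 8.0
```

View pics/a8.png

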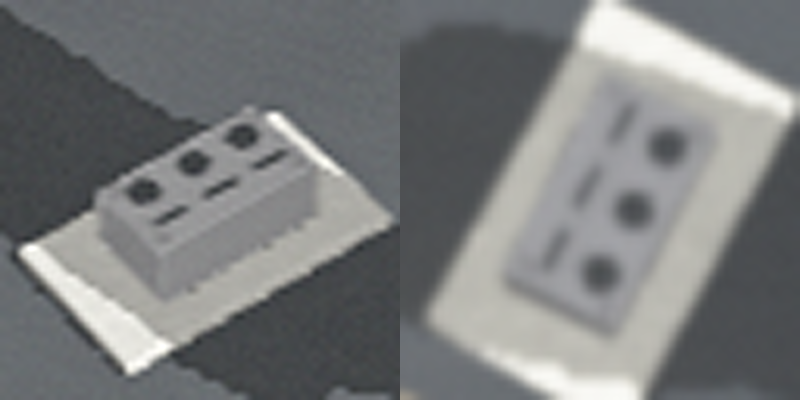

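```bash
python3 - <<'E'
from h import *
a=lambda d:np.degrees(np.arctan2(d[1],d[0])).round(1)
def rep(t,w): print(t,w.round(1).tolist(),w.mean(0).round(1),[(np.linalg.norm(w[i]-w[i-1]).round(1),a(w[i]-w[i-1])) for i in range(len(w))])
f=grab_frame("scene"); k=6.25
P=lambda L,o,k:[(o[0]+(x+.5)/k-.5,o[1]+(y+.5)/k-.5) for x,y in L]
rep("scene top",ray(f,P([(97,200),(252,108),(318,152),(160,242)],(215,138),k),.044)[:,:2]*1000)
rep("scene bottom edge",ray(f,P([(160,300),(318,208)],(215,138),k),.008)[:,:2]*1000)
rep("scene board edge/corners",ray(f,P([(20,248),(130,374),(395,222),(272,114)],(215,138),k),.008)[:,:2]*1000)
t=grab_frame("top")
rep("top top",ray(t,P([(208,74),(317,124),(221,325),(112,268)],(247,179),8),.044)[:,:2]*1000)
E
```

```text
scene top [[481.0, -122.7], [398.5, -85.5], [412.0, -45.4], [492.0, -85.1]] [445.9 -84.7] [(np.float64(39.2), np.float64(-106.2)), (np.float64(90.5), np.float64(155.8)), (np.float64(42.3), np.float64(71.4)), (np.float64(89.3), np.float64(-26.4))]
scene bottom edge [[494.9, -85.8], [412.7, -45.1]] [453.8 -65.4] [(np.float64(91.7), np.float64(-26.4)), (np.float64(91.7), np.float64(153.6))]
scene board edge/corners [[493.7, -159.5], [538.9, -77.7], [405.9, -8.7], [364.5, -92.1]] [450.8 -84.5] [(np.float64(145.7), np.float64(-27.6)), (np.float64(93.5), np.float64(61.1)), (np.float64(149.8), np.float64(152.6)), (np.float64(93.1), np.float64(-116.4))]
top top [[497.7, -84.2], [478.8, -126.8], [399.6, -90.7], [420.8, -48.4]] [449.2 -87.5] [(np.float64(84.7), np.float64(-25.0)), (np.float64(46.6), np.float64(-113.9)), (np.float64(87.0), np.float64(155.5)), (np.float64(47.4), np.float64(63.3))]
```

View pics/a9.png

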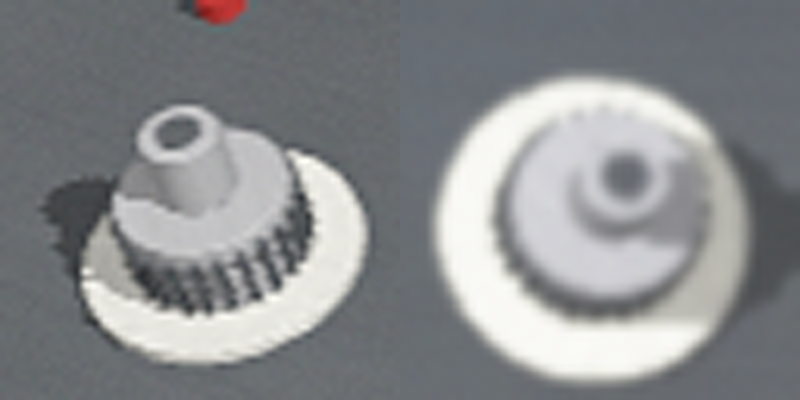

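Call:
{"fn": "move_arm", "kwargs": {
  "steps": [
    {"slide": [0,0,-5],"turn": 0},
    {"slide": [0,0,-10],"turn": 0},
    {"slide": [0,0,-20],"turn": 0},
    {"slide": [0,0,-25],"turn": 0},
    {"slide": [0,0,-25],"turn": 0},
    {"slide": [0,0,-20],"turn": 0},
    {"slide": [0,0,-10],"turn": 0},
    {"slide": [-10,9,0],"turn": 0},
    {"slide": [-18,16,0],"turn": 0},
    {"slide": [-22,20,0],"turn": 0}
  ]
}}

```text
time: 34.38
eef_pos: [0.4894, 0.3019, 0.1506]
eef_rot: [0.706, 0.708, -0.0, -0.0]
force: [0.1, -0.5, -6.5]
grip_width: 0.382
grip_force: 60.5
```

Call:
{"fn": "move_arm", "kwargs": {
  "steps": [
    {"slide": [-22,20,0],"turn": 0},
    {"slide": [-22,20,0],"turn": 0},
    {"slide": [-22,20,0],"turn": 0},
    {"slide": [-22,20,0],"turn": 0},
    {"slide": [-22,20,0],"turn": 0},
    {"slide": [-22,20,0],"turn": 0},
    {"slide": [-18,16,0],"turn": 0},
    {"slide": [-8,7,0],"turn": 0},
    {"slide": [0,0,0],"turn": -0.08},
    {"slide": [0,0,0],"turn": -0.08}
  ]
}}

```text
time: 35.22
eef_pos: [0.6332, 0.1419, 0.1496]
eef_rot: [0.648, 0.762, -0.001, -0.001]
force: [-0.5, 0.6, -4.9]
grip_width: 0.383
grip_force: 60.6
```

Call:
{"fn": "move_arm", "kwargs": {
  "steps": [
    {"slide": [0,0,0],"turn": -0.08},
    {"slide": [0,0,0],"turn": -0.08},
    {"slide": [0,0,0],"turn": -0.041},
    {"slide": [0,0,0],"turn": 0},
    {"slide": [0,0,0],"turn": 0}
  ]
}}

```text
time: 35.63
eef_pos: [0.6328, 0.1432, 0.1502]
eef_rot: [0.57, 0.822, -0.001, -0.001]
force: [0.3, 0.6, -5.8]
grip_width: 0.381
grip_force: 60.6
```

```bash
python3 go.py 636.4 140.4 44 110.7
```

```text
yaw 110.56 pos [632.8 143.2 150.2]
slide [ -3.9   2.5 106.2] turn -0.0024
```

Call:
{"fn": "move_arm", "kwargs": {
  "steps": [
    {"slide": [-3.9,2.5,10],"turn": 0},
    {"slide": [0,0,20],"turn": 0},
    {"slide": [0,0,25],"turn": 0},
    {"slide": [0,0,22],"turn": 0},
    {"slide": [0,0,17],"turn": 0},
    {"slide": [0,0,8],"turn": 0},
    {"slide": [0,0,4],"turn": 0},
    {"slide": [0,0,0],"turn": 0},
    {"slide": [0,0,0],"turn": 0}
  ]
}}

```text
time: 36.38
eef_pos: [0.6376, 0.1409, 0.0459]
eef_rot: [0.569, 0.822, 0.0, 0.0]
force: [-0.2, 0.5, -4.7]
grip_width: 0.383
grip_force: 60.6
```

```bash
python3 go.py 636.4 140.4 36.9 110.7; python3 look.py b1.png .637 .139 .02
```

```text
yaw 110.63 pos [637.6 140.9  45.9]
slide [-0.1 -1.3  9. ] turn -0.0012
scene 256 213
top 163 105
```

View pics/b1.png

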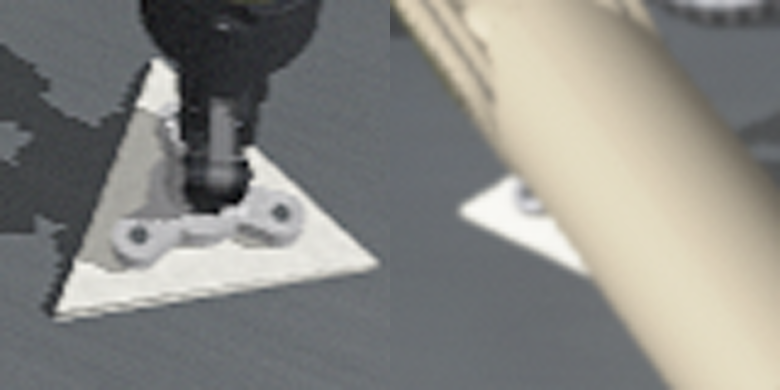

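Call:
{"fn": "move_arm", "kwargs": {
  "steps": [
    {"slide": [0,-1.3,3],"turn": 0},
    {"slide": [0,0,2.5],"turn": 0},
    {"slide": [0,0,1.5],"turn": 0},
    {"slide": [0,0,0.5],"turn": 0},
    {"slide": [0,0,0],"turn": 0},
    {"slide": [0,0,0],"turn": 0}
  ]
}}

```text
time: 36.98
eef_pos: [0.6358, 0.1403, 0.0376]
eef_rot: [0.569, 0.822, -0.0, 0.0]
force: [0.2, -1.0, -5.8]
grip_width: 0.386
grip_force: 60.6
```

Call:
{"fn": "move_arm", "kwargs": {
  "steps": [
    {"slide": [0,0,0.6],"turn": 0},
    {"slide": [0,0,0.5],"turn": 0},
    {"slide": [0,0,0],"turn": 0},
    {"slide": [0,0,0],"turn": 0}
  ]
}}

```text
time: 37.32
eef_pos: [0.636, 0.1404, 0.037]
eef_rot: [0.569, 0.822, 0.0, 0.0]
force: [-2.3, -0.5, 1.7]
grip_width: 0.381
grip_force: 61.4
```

Contact; release, lift and back away.

Call:
{"fn": "move_arm", "kwargs": {
  "steps": [
    {"slide": [0,0,0.2],"turn": 0},
    {"slide": [0,0,0],"turn": 0},
    {"slide": [0,0,0],"turn": 0}
  ]
}}

```text
time: 37.57
eef_pos: [0.636, 0.1404, 0.037]
eef_rot: [0.569, 0.822, 0.0, 0.0]
force: [-4.1, -3.1, 5.1]
grip_width: 0.379
grip_force: 61.7
```

Call:
{"fn": "move_arm", "kwargs": {
  "steps": [
    {"slide": [0,0,0],"turn": 0},
    {"slide": [0,0,0],"turn": 0},
    {"slide": [0,0,0],"turn": 0},
    {"slide": [0,0,0],"turn": 0},
    {"slide": [0,0,0],"turn": 0},
    {"slide": [0,0,0],"turn": 0},
    {"slide": [0,0,0],"turn": 0}
  ],
  "hand": 85
}}

```text
time: 38.15
eef_pos: [0.6358, 0.1403, 0.0363]
eef_rot: [0.569, 0.822, 0.0, 0.0]
force: [0.4, -0.4, -0.6]
grip_width: 0.994
grip_force: 0.0
```

Call:
{"fn": "move_arm", "kwargs": {
  "steps": [
    {"slide": [0,0,-8],"turn": 0},
    {"slide": [0,0,-20],"turn": 0},
    {"slide": [0,0,-28],"turn": 0},
    {"slide": [0,0,-28],"turn": 0},
    {"slide": [0,0,-28],"turn": 0},
    {"slide": [0,0,-28],"turn": 0},
    {"slide": [20,-15,0],"turn": 0},
    {"slide": [20,-15,0],"turn": 0},
    {"slide": [20,-15,0],"turn": 0},
    {"slide": [20,-15,0],"turn": 0}
  ]
}}

```text
time: 38.98
eef_pos: [0.5505, 0.1946, 0.177]
eef_rot: [0.569, 0.822, 0.0, 0.0]
force: [-0.2, -0.4, 0.3]
grip_width: 1.001
grip_force: 0.0
```

Call:
{"fn": "move_arm", "kwargs": {
  "steps": [
    {"slide": [20,-15,0],"turn": 0},
    {"slide": [20,-15,0],"turn": 0},
    {"slide": [20,-15,0],"turn": 0},
    {"slide": [20,-15,0],"turn": 0},
    {"slide": [20,-15,0],"turn": 0},
    {"slide": [20,-15,0],"turn": 0},
    {"slide": [0,0,0],"turn": 0},
    {"slide": [0,0,0],"turn": 0}
  ]
}}

```text
time: 39.65
eef_pos: [0.4242, 0.2754, 0.1771]
eef_rot: [0.568, 0.823, 0.0, 0.001]
force: [0.2, -0.5, -0.2]
grip_width: 0.996
grip_force: 0.0
```

```bash
python3 look.py b2.png .637 .139 .02;python3 -c "
from h import *
cv2.imwrite('pics/b3.png',grab_frame('top')['pixels'])"
```

```text
scene 256 213
top 163 105
```

View pics/b2.png

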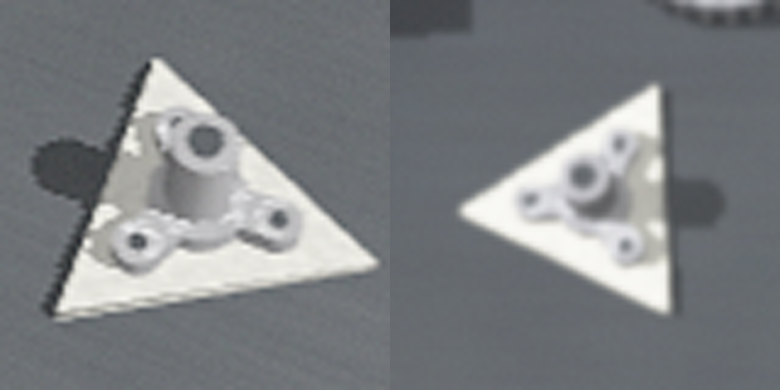

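View pics/b3.png

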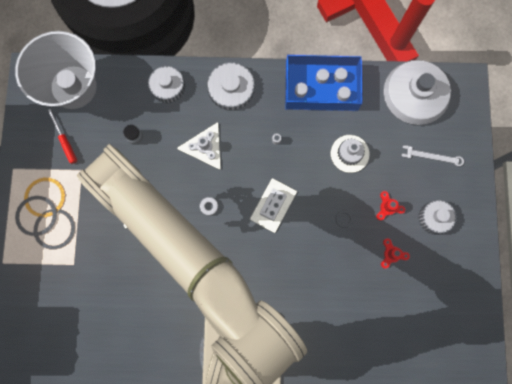

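```bash
python3 -c "
from station import *
print(close_job())"
```

```text
the job is handed in; nothing more can be done
None
```

The job is handed in at about 40 s: the flange was parked on the square board first, and now the drum is on the round board, the valve body lengthwise on the oblong and the flange on the triangle. Each was set down upright and centred to within a few mm by the cameras, and the bearing, socket and jar were left where they were.

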